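# Scoop ice from the latched caddy for a cold treatment

### The arm

A 6-joint arm with a two-finger parallel gripper is mounted at the origin on a cart in front of the work surface, level with it; the furniture and walls round the work are solid. World frame = base frame: x ahead of the robot, y to its left, z up, the work surface at z = 0. Lengths are in mm, angles in rad, forces in N, time in s.
With the tool pointing down it reaches from about 225 to 875 mm from the base axis. Payload 3.4 kg.
Tool frame: the origin (TCP) lies at the very end of the fingers, on their centre line; the grasp point (between the pads) lies 19 mm behind it; z points along the fingers, y is the line along which they close (so a half turn about z gives the same grasp; the last joint's range is limited). The gripper opens to 85 mm and grips with 20 to 120 N. Pads are 22 mm wide; open, the fingers measure 114 mm over their backs; the gripper's body (76 mm by 85 mm) begins 54 mm behind the grasp point. The pads swing forward as they close: fully open they stand 13 mm farther back than shut.
Start: joints at [1.111, 0.276, 1.505, -0, 1.361, -0.121], TCP at [191.122, 542.342, 231.328] pointing down, gripper open.
Joint ranges: [-2.89, 2.89], [-0.75, 2.08], [0.22, 2.7], [-1.18, 4.32], [0.11, 2.71], [-2.7, 2.7]. Speed limits (rad/s): [2.57, 2.57, 3.14, 3.14, 3.14, 3.14].

### API

Orientations are given as a 3x3 rotation matrix whose columns are the frame's x, y, z axes.
In Python, from cell import arm gives the robot as it stands.
- The arm moves only by the shell command python3 nudge.py [OPENING] [FORCE], which reads ROWS from standard input. ROWS is a JSON list of rows, 1 to 12 of them, each written [[dx, dy, dz], [rx, ry, rz]]: dx, dy, dz in a scale on which 1.0 is 100 cm, then a rotation vector rx, ry, rz in parts of the range, where 1.0 means 180 degrees; each row is the pose to reach, as a shift and turn from the pose commanded when the command began, along the tool's axes at that moment; what a row does not reach only later rows make up. A row lasts 1/8 s, in which the tool goes at most 62.5 mm and 0.188 rad, less where a joint would pass 70% of its speed; a pose out of reach is approached as far as the arm can. OPENING is the finger opening in mm, set as the command begins (- or left out keeps the last). The fingers move at their own pace and stop on an object; FORCE is the grip in N (left out, the last holds). Time passes only in rows, so rows that do not move let the fingers close. It prints the time, the measured TCP pose, the force, the opening and the grip force at its end. Shift and turn numbers lie between -1 and 1, and a call with a number outside is refused. Input that does not fit is refused with a message, and nothing moves.
- arm.sense(): the state, without advancing time (a new reading comes with each control period).
- arm.read_camera(name): name is "side" or "top"; returns the picture (480x640x3 uint8, red, green, blue); there is no depth.
- arm.camera_params(name): a dict with "fx", "fy", "cx", "cy" (pixels), "world_from_camera" (4x4, takes a point from camera to world coordinates). Camera axes: x right, y down, z forward; pixel columns grow to the right and rows downward; lengths in mm; the calibration is good to about 2 mm. A picture is of the moment at which its call begins. camera_params takes no time and is no camera call.
- arm.job_done(): hands the job in; it is judged then, once.
The state is a dict: "t": time; "q": joint angles; "joint_velocities": joint speeds; "joint_efforts": joint torques, N m; "eef_pos": TCP position; "tcp_rot": TCP orientation; "ft_force": force on the tool from outside, world axes, zero at the start; "torque": the same for the moment, N m; "width": finger opening in mm; "grip_force": force on a finger pad.
Only numpy, scipy, OpenCV 4.12 (cv2) and the standard library are available. Lean on these libraries where they do the work, as an engineer would, in place of code of your own. Each camera call takes 0.05 s, during which the arm holds its last target. There are 200 camera calls.

### The job

A patient needs ice on a sprained ankle: press the latch tab on the front of the white ice caddy so that its lid springs open, scoop up ice with the steel scoop and tip it into the steel bowl until at least three cubes lie in the bowl, then set the scoop back down level in its tray. Only the scoop may touch the ice, no cube may be spilled (the rest stay in the caddy, whose lid may stay open), and the bowl and the things lying about must stay where they are.

Things in the scene. Friction and masses are not known exactly. Their poses are not given: they have to be found in the camera images.
- caddy: (All sizes in these notes are in mm.) White insulated ice caddy, fixed, 206 long (x) x 112 wide (y), rim 82 high (91 with the shut lid), walls about 18 thick, its inside open at the top. Origin: centre of its underside; +x to its rear (hinge side), z up; its front with the latch faces the robot.
- pan_floor (a point): Middle of the flat floor of the caddy's steel pan, at (38, 0, 20) in the caddy's frame, axes as the caddy's. The pan is 74 wide (y -37..37), 62 deep. In the caddy's frame: flat floor from x = -9 to the upright rear wall at x = +85; in front of it a straight steel ramp slopes up from (x -9, z 20) to the front rim (x -84, z 82). Sizes in mm.
- caddy_lid (a joint): Lid of the caddy, 200 long, hinged at its rear rim (x = +101, z = 82 in the caddy's frame). 0 = shut, held by the latch; once released a damped spring raises it in about 1.5 s to its stop at 1.2 rad, where it stays, leaning over the rear of the pan (free edge 72 in front of the hinge, 270 above the worktop). It yields to a light push. Sizes in mm.
- latch_tab (a point): Middle of the top of the grey ribbed thumb tab, 36 wide and 36 deep, that sticks out of the middle of the caddy's front 73 above the worktop. Pressed 8 to 10 mm straight down (about 5 N) it swings the hook off the lid's front edge (end stop at 12 mm); it springs back when let go.
- scoop: Steel ice scoop, about 170 g, standing on its flat bottom in the tray. Origin: centre of the underside of its pan; +x to the nose, z up. Pan 62 long (x -31..31), 65 wide, 36 high outside, 60 wide inside; the sides rake down to the open bevelled nose at x = 31, rear wall at x = -31. The handle rises behind it, back and up at 60 degrees to the bottom. Sizes in mm.
- scoop_grip (a point): Middle of the black grip on the scoop's handle, at (-74, 0, 96) in the scoop's frame (axes as the scoop's). The grip is flat-sided, 18 wide (y), 20 thick and 86 long along the handle's direction (-0.5, 0, 0.866); hold it across y. Sizes in mm.
- tray: Shallow fixed steel tray for the scoop, 130 (x) x 100 (y) outside, walls 3 thick and 14 high, floor top at z = 3. Origin: centre of its underside. Sizes in mm.
- bowl: Loose round steel treatment bowl, 300 g, 130 across the rim, 104 across the foot, 55 high, wall 3. Origin: centre of its underside. Sizes in mm.
- bowl_mid (a point): Middle of the bowl's inside, 30 above its underside on its axis. Sizes in mm.
- ice_0: One of seven loose, slippery ice cubes, 28 x 28 x 28 with edges rounded by 7, 20 g, six on the floor and one on top of them in the caddy's pan; pushed by the scoop they slide together and pack against the rear wall. Origin: its centre. Sizes in mm.
- ice_1: One of seven loose, slippery ice cubes, 28 x 28 x 28 with edges rounded by 7, 20 g, six on the floor and one on top of them in the caddy's pan; pushed by the scoop they slide together and pack against the rear wall. Origin: its centre. Sizes in mm.
- ice_2: One of seven loose, slippery ice cubes, 28 x 28 x 28 with edges rounded by 7, 20 g, six on the floor and one on top of them in the caddy's pan; pushed by the scoop they slide together and pack against the rear wall. Origin: its centre. Sizes in mm.
- ice_3: One of seven loose, slippery ice cubes, 28 x 28 x 28 with edges rounded by 7, 20 g, six on the floor and one on top of them in the caddy's pan; pushed by the scoop they slide together and pack against the rear wall. Origin: its centre. Sizes in mm.
- ice_4: One of seven loose, slippery ice cubes, 28 x 28 x 28 with edges rounded by 7, 20 g, six on the floor and one on top of them in the caddy's pan; pushed by the scoop they slide together and pack against the rear wall. Origin: its centre. Sizes in mm.
- ice_5: One of seven loose, slippery ice cubes, 28 x 28 x 28 with edges rounded by 7, 20 g, six on the floor and one on top of them in the caddy's pan; pushed by the scoop they slide together and pack against the rear wall. Origin: its centre. Sizes in mm.
- ice_6: One of seven loose, slippery ice cubes, 28 x 28 x 28 with edges rounded by 7, 20 g, six on the floor and one on top of them in the caddy's pan; pushed by the scoop they slide together and pack against the rear wall. Origin: its centre. Sizes in mm.
- tape_measure: Bystander: round tape measure, 49 x 52 x 15. Origin: centre of underside. Sizes in mm.
- electrode_pad: Bystander: black rubber electrode pad, 36 x 62 x 8. Origin: centre of underside. Sizes in mm.
- keypad_phone: Bystander: white keypad phone, 117 x 51 x 15. Origin: centre of underside. Sizes in mm.

How it is judged:
By the outcome, as a careful person would: the job done as asked, in the order asked, and still so for the second after the job is handed in, with the robot touching nothing.
It also fails if it takes over 64 s, if anything falls off the work surface, if the arm or the gripper's body presses on something with over 40 N, if the wrist force passes 120 N, or if a joint passes its speed limit or range.

## Working session

There is one attempt and no reset: what is moved stays moved. The work goes in short steps, Python scripts to look and compute and a shell command to move; the robot and the scene stay as the last step left them, time stands still between calls to the robot, and variables do not carry over. Pictures are saved under pics/ and viewed, at most 10 in all, crops included, and the job is handed in when it is done.

```bash
ls; mkdir -p pics; python3 - <<'E'
from cell import arm
import cv2,numpy as np
for n in("side","top"):
    cv2.imwrite(f"pics/{n}0.png",arm.read_camera(n)[:,:,::-1]);p=arm.camera_params(n);print(n,p["fx"],p["fy"],p["cx"],p["cy"]);print(np.round(p["world_from_camera"],3))
s=arm.sense();print(s["t"],np.round(s["tcp_rot"],3))
E
```

```text
cell.py
nudge.py
pics
side 437.0831092458348 437.0831092458348 320.5822777249741 235.42974037117943
[[-3.17000e-01  8.23000e-01 -4.72000e-01  9.37032e+02]
 [ 9.48000e-01  2.73000e-01 -1.61000e-01  1.37719e+02]
 [-4.00000e-03 -4.99000e-01 -8.67000e-01  8.38756e+02]
 [ 0.00000e+00  0.00000e+00  0.00000e+00  1.00000e+00]]
top 553.5592251561496 553.5592251561496 323.6550990406039 233.0586774617902
[[-1.30000e-02 -9.77000e-01  2.12000e-01  3.22315e+02]
 [-1.00000e+00  1.20000e-02 -7.00000e-03 -4.94300e+00]
 [ 5.00000e-03 -2.12000e-01 -9.77000e-01  1.17442e+03]
 [ 0.00000e+00  0.00000e+00  0.00000e+00  1.00000e+00]]
0.1 [[-0.943  0.332 -0.001]
 [ 0.332  0.943 -0.001]
 [ 0.    -0.002 -1.   ]]
```

View pics/top0.png

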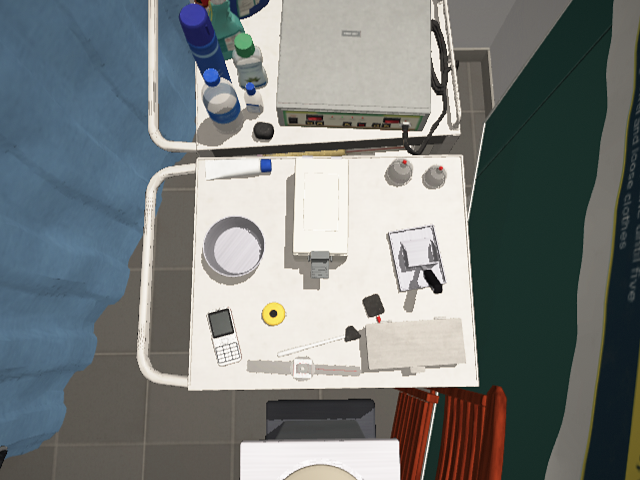

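View pics/side0.png

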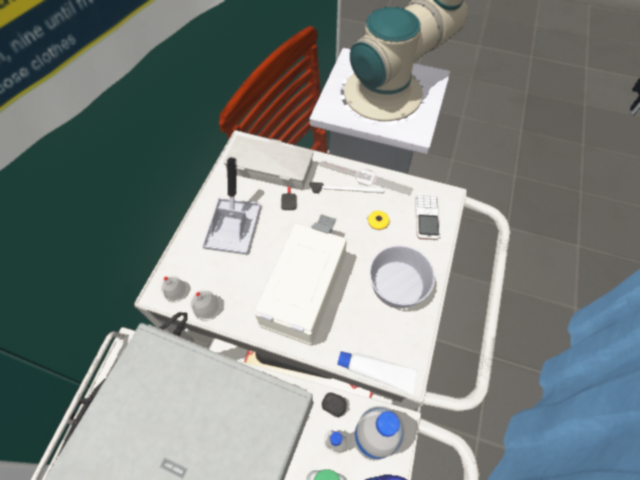

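```bash
python3 - <<'E'
import cv2,numpy as np
t=cv2.imread("pics/top0.png");s=cv2.imread("pics/side0.png")
a=cv2.resize(t[150:310,280:460],None,fx=3.7,fy=3.7,interpolation=2)
cv2.imwrite("pics/c1.png",a)
b=cv2.resize(s[140:350,190:450],None,fx=2.8,fy=2.8,interpolation=2)
cv2.imwrite("pics/c2.png",b)
E
```

```text
(no output)
```

View pics/c1.png

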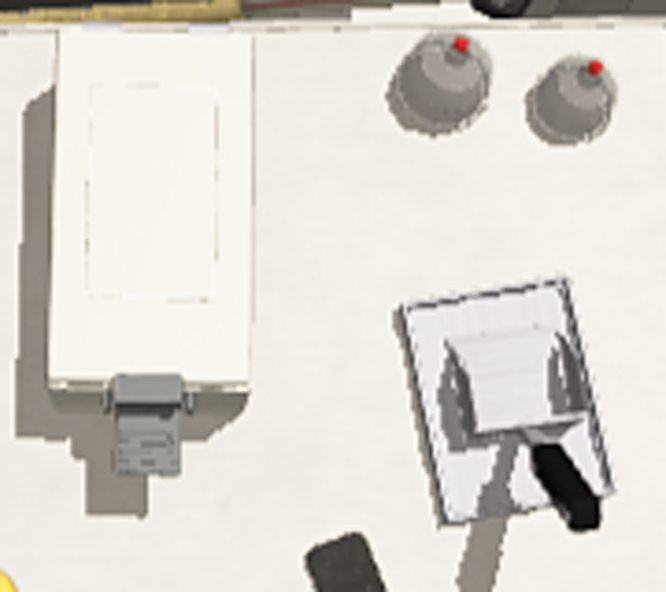

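View pics/c2.png

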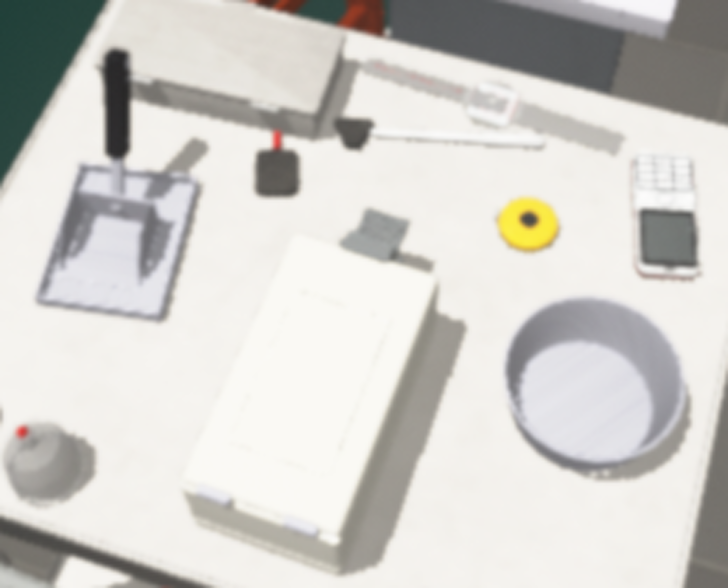

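The crops show (top image pixels) the latch tab around (320,267), the caddy lid between (294,158) and (347,255), the tray with corners near (389,232), (433,226), (445,282) and (399,291), and the black grip from (428,271) to (438,291). The bowl is near (233,248). In the side image the grip runs from (232,160) to (232,194), the tab is at (324,224) and the bowl at (402,277).

```bash
cat > h.py <<'E'
import cv2,numpy as np
from cell import arm
P={n:arm.camera_params(n) for n in("side","top")}
def ray(n,p):
    c=P[n];W=np.array(c["world_from_camera"]);d=W[:3,:3]@[(p[0]-c["cx"])/c["fx"],(p[1]-c["cy"])/c["fy"],1]
    return W[:3,3],d/np.linalg.norm(d)
def plane(n,p,z):
    o,d=ray(n,p);return o+d*(z-o[2])/d[2]
def tri(pt,ps):
    a,u=ray("top",pt);b,v=ray("side",ps)
    k=np.linalg.lstsq(np.c_[u,-v],b-a,rcond=None)[0]
    x,y=a+u*k[0],b+v*k[1];return (x+y)/2,np.linalg.norm(x-y)
def px(n,X):
    c=P[n];W=np.array(c["world_from_camera"]);q=W[:3,:3].T@(np.array(X)-W[:3,3]);return q[0]/q[2]*c["fx"]+c["cx"],q[1]/q[2]*c["fy"]+c["cy"]
def comp(img,mask,box):
    m=np.zeros(mask.shape,np.uint8);x0,y0,x1,y1=box;m[y0:y1,x0:x1]=mask[y0:y1,x0:x1]
    cs=cv2.findContours(m,0,cv2.CHAIN_APPROX_NONE)[0];return max(cs,key=cv2.contourArea)
def load(n,k):
    return cv2.imread(f"pics/{n}{k}.png")
E
python3 - <<'E'
from h import *
np.set_printoptions(precision=1,suppress=True)
I={n:load(n,0) for n in P}
def ends(n,box):
    v=I[n].max(2); c=comp(I[n],(v<60).astype(np.uint8),box)
    r=cv2.minAreaRect(c);b=cv2.boxPoints(r);e=sorted([(np.hypot(*(b[i]-b[(i+1)%4])),(b[i]+b[(i+1)%4])/2) for i in range(4)],key=lambda q:q[0])[:2]
    return r,[e[0][1],e[1][1]]
rt,et=ends("top",(420,262,450,300)); rs,es=ends("side",(222,150,242,202))
et.sort(key=lambda q:q[1]);es.sort(key=lambda q:-q[1])
print(rt,rs)
for a,b in zip(et,es):print("grip end",a,b,tri(a,b))
print("grip mid",tri(rt[0],rs[0]))
# bowl
for n,box in(("top",(195,205,275,290)),("side",(362,238,446,315))):
    h=cv2.cvtColor(I[n],cv2.COLOR_BGR2HSV);m=((h[...,2]<212)).astype(np.uint8)
    c=comp(I[n],m,box);e=cv2.fitEllipse(cv2.convexHull(c));print(n,e,plane(n,e[0],55))
# tab
def gm(n,box):
    h=cv2.cvtColor(I[n],cv2.COLOR_BGR2HSV);m=((h[...,2]<165)&(h[...,2]>80)&(h[...,0]>60)).astype(np.uint8);c=comp(I[n],m,box);return c,cv2.boxPoints(cv2.minAreaRect(c))
for n,box in(("top",(305,245,335,285)),("side",(305,205,345,240))):
    c,b=gm(n,box);print(n,b,cv2.contourArea(c),c.reshape(-1,2).min(0),c.reshape(-1,2).max(0))
# tray corners by picked
for p in[(403,305),(567,280),(610,490),(440,522)]:print("tray",plane("top",(280+p[0]/3.7,150+p[1]/3.7),14))
for p in[(85,168),(200,180),(165,318),(38,302)]:print("trayS",plane("side",(190+p[0]/2.8,140+p[1]/2.8),14))
for p in[(50,388),(248,390),(252,30),(58,30)]:print("lid",plane("top",(280+p[0]/3.7,150+p[1]/3.7),91))
for p in[(290,235),(438,278),(342,545),(187,487)]:print("lidS",plane("side",(190+p[0]/2.8,140+p[1]/2.8),91))
E
```

```text
((432.3310852050781, 280.7635192871094), (27.201946258544922, 10.346038818359375), 54.46232223510742) ((231.8110809326172, 176.9661865234375), (36.05204772949219, 6.952300548553467), 87.61405944824219)
grip end [424.4 269.7] [232.6 195. ] (array([ 483.5, -215.3,   71.3]), np.float64(0.9541679794870006))
grip end [440.2 291.8] [231.1 159. ] (array([ 432.6, -232. ,  125.8]), np.float64(0.6852433148798935))
grip mid (array([ 457.4, -224.1,   98.2]), np.float64(0.020121383060478993))
top ((232.2842559814453, 250.1844024658203), (61.234317779541016, 71.44049835205078), 22.104494094848633) [531.2 174.9  55. ]
side ((402.84515380859375, 278.8674011230469), (61.400611877441406, 71.30113983154297), 131.20008850097656) [552.5 175.6  55. ]
top [[310. 258.]
 [310. 258.]
 [310. 258.]
 [310. 258.]] 0.0 [310 258] [310 258]
side [[317.4 225.4]
 [319.8 215.7]
 [332.3 218.8]
 [329.9 228.5]] 43.5 [318 216] [332 228]
tray [ 573.3 -153.7   14. ]
tray [ 587.  -249.7   14. ]
tray [ 464.1 -267.4   14. ]
tray [ 447.2 -169.8   14. ]
trayS [ 471.4 -262.9   14. ]
trayS [ 452.8 -169.2   14. ]
trayS [ 578.2 -146.4   14. ]
trayS [ 596.1 -244.3   14. ]
lid [513.5  47.4  91. ]
lid [511.1 -58.8  91. ]
lid [714.6 -65.6  91. ]
lid [715.9  42.6  91. ]
lidS [521.7 -61.3  91. ]
lidS [522.2  49.4  91. ]
lidS [724.   47.9  91. ]
lidS [719.6 -58.5  91. ]
```

```bash
python3 - <<'E'
from h import *
t=load("top",0)[222:297,385:449];s=load("side",0)[150:250,198:264]
a=cv2.resize(t,None,fx=6,fy=6,interpolation=2);b=cv2.resize(s,None,fx=6,fy=6,interpolation=2)
o=np.zeros((600,790,3),np.uint8);o[:450,:384]=a;o[:600,390:786]=b
tt=load("top",0)[248:273,305:337];o[450:600,:192]=cv2.resize(tt,None,fx=6,fy=6,interpolation=2)
ss=load("side",0)[210:235,308:340];o[450:600,195:387]=cv2.resize(ss,None,fx=6,fy=6,interpolation=2)
cv2.imwrite("pics/c3.png",o)
E
```

```text
(no output)
```

View pics/c3.png

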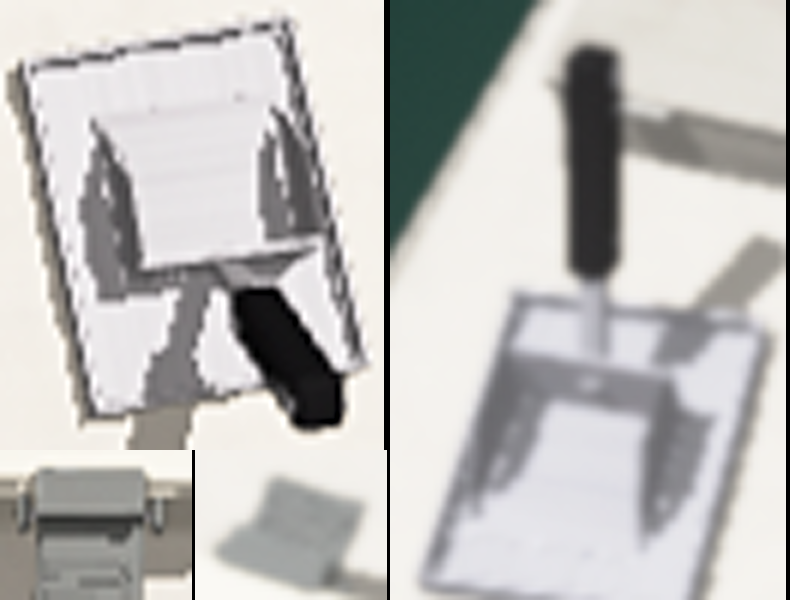

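```bash
cat > m.py <<'E'
from h import *
np.set_printoptions(precision=1,suppress=True)
T=lambda u,v:((u+.5)/6-.5+385,(v+.5)/6-.5+222)
S=lambda u,v:((u-390+.5)/6-.5+198,(v+.5)/6-.5+150)
def nrm(n,p,q): x=np.cross(ray(n,p)[1],ray(n,q)[1]);return x/np.linalg.norm(x)
for a in((T(258,290),T(319,405)),):
    d=np.cross(nrm("top",*a),nrm("side",S(592,270),S(594,60)));d/=np.linalg.norm(d);d*=np.sign(d[2]);print("axis",d.round(3),np.degrees(np.arctan2(-d[1],-d[0])),np.degrees(np.arcsin(d[2])))
print("rear rim top",plane("top",T(143,268),39),plane("top",T(322,238),39))
print("rear rim side",plane("side",S(512,352),39),plane("side",S(674,378),39))
print("floor side", [plane("side",S(*p),4) for p in((552,400),(640,415),(505,515),(640,545))])
tc=[(22,64),(290,20),(362,366),(92,415)];sc=[(424,582),(512,292),(770,328)]
for p in tc:print("tray T",plane("top",T(*p),14),)
for p in sc:print("tray S",plane("side",S(*p),14))
for a,b in((tc[3],sc[2]),(tc[2],sc[1]),(tc[1],sc[0])):print("tri",tri(T(*a),S(*b)))
# tab
T2=lambda u,v:((u+.5)/6-.5+305,(v-450+.5)/6-.5+248)
S2=lambda u,v:((u-195+.5)/6-.5+308,(v-450+.5)/6-.5+210)
print("tabT",[plane("top",p,73) for p in((311,278),(328.5,278.5))], "full px guess")
print("tabS",[plane("side",S2(*p),73) for p in((275,478),(364,505))])
for a,b in(((311,277.5),S2(364,505)),((328.5,278.5),S2(275,478))):print("tab tri",tri(a,b))
c=lambda u,v:(280+(u+.5)/3.7-.5,150+(v+.5)/3.7-.5); d=lambda u,v:(190+(u+.5)/2.8-.5,140+(v+.5)/2.8-.5)
for p,q in(((50,388),(438,278)),((248,390),(290,235)),((252,30),(187,487)),((58,30),(342,545))):print("lid tri",tri(c(*p),d(*q)))
for n,p in(("tape",((273.5,314),(378.5,220))),):print(n,tri(*p))
E
python3 m.py
```

```text
axis [-0.9 -0.3  0.4] 19.280497839894725 23.255412265163166
rear rim top [ 495.7 -188.2   39. ] [ 505.4 -250.7   39. ]
rear rim side [ 507.2 -246.5   39. ] [ 499.  -185.8   39. ]
floor side [array([ 503.4, -239.7,    4. ]), array([ 499.1, -205.5,    4. ]), array([ 554.6, -235.1,    4. ]), array([ 550.5, -182.8,    4. ])]
tray T [ 573.8 -152.3   14. ]
tray T [ 588.7 -249.1   14. ]
tray T [ 463.8 -267.5   14. ]
tray T [ 447.8 -172.    14. ]
tray S [ 593.5 -246.3   14. ]
tray S [ 468.8 -270.3   14. ]
tray S [ 453.1 -170.4   14. ]
tri (array([ 448.7, -173.1,    6.5]), np.float64(0.14597734867231676))
tri (array([ 465.3, -270.8,    8.6]), np.float64(4.243558082534832))
tri (array([ 590.3, -250.4,    6.2]), np.float64(0.8478617742606734))
tabT [array([469.3,  13.4,  73. ]), array([467.8, -21.6,  73. ])] full px guess
tabS [array([471.6, -20.3,  73. ]), array([472.5,  12.3,  73. ])]
tab tri (array([470.8,  12.7,  70.5]), np.float64(1.5921388519132884))
tab tri (array([468.5, -21.5,  67.7]), np.float64(0.2893152369120608))
lid tri (array([516.1,  48.1,  81.2]), np.float64(1.1887528390837727))
lid tri (array([514.6, -61.7,  80.6]), np.float64(6.581632983632226))
lid tri (array([717.5, -63.3,  83.4]), np.float64(4.128833976303528))
lid tri (array([720.6,  44.8,  79.5]), np.float64(1.9843082459838879))
tape (array([403.6,  93.5,   4.3]), np.float64(0.5850713698912003))
```

```bash
cat > g.py <<'E'
# g.py tcp x y z a yaw | g.py scoop x y z nosedown yaw  -> shift/rotvec in current tool axes
import sys,json
from h import *
from scipy.spatial.transform import Rotation as Ro
np.set_printoptions(precision=3,suppress=True)
A=.785; G=np.array([-74.,0,96])
def R(a,yaw): return Ro.from_euler("z",yaw).as_matrix()@np.array([[-np.cos(a),0,np.sin(a)],[0,1,0],[-np.sin(a),0,-np.cos(a)]])
def Rs(nd,yaw): return Ro.from_euler("ZY",[yaw,nd]).as_matrix()
def tcp_in_scoop():
    r=R(A,0);return r,G+19*r[:,2]
try: r0,p0=[np.array(v) for v in json.load(open("grasp.json"))]
except OSError: r0,p0=tcp_in_scoop()
def goal(k,x,y,z,a,yaw):
    if k=="tcp": return np.array([x,y,z]),R(a,yaw)
    M=Rs(a,yaw);return np.array([x,y,z])+M@p0,M@r0
if __name__=="__main__":
    s=arm.sense();p=np.array(s["eef_pos"]);Q=np.array(s["tcp_rot"])
    print("t",s["t"],"tcp",p.round(1),"scoop",(p-Q@r0.T@p0).round(1),Ro.from_matrix(Q@r0.T).as_euler("ZYX").round(3),"q",np.round(s["q"],2))
    for i in range(2,len(sys.argv),5):
        P1,R1=goal(sys.argv[1],*map(float,sys.argv[i:i+5]))
        print("move",(Q.T@(P1-p)).round(1),Ro.from_matrix(Q.T@R1).as_rotvec().round(3),"tcp",P1.round(1))
E
python3 g.py tcp 482 -4 105 .4 0
```

```text
t 0.1 tcp [190.9 541.9 230.5] scoop [176.2 546.9 129.3] [-0.34   0.785 -0.002] q [ 1.11  0.28  1.51 -0.    1.36 -0.12]
move [-456.  -417.9  126.1] [-0.069 -0.397 -0.334] tcp [482.  -4. 105.]
```

The rows are not in the units I measure in: shifts go in shares of 100 cm and turns go in shares of 180 degrees. I convert before sending: -456 mm / 1000 = -0.456, -418 mm / 1000 = -0.418, -0.397 rad / 3.1416 = -0.1264.

```bash
echo '[[[-0.045, -0.042, 0], [0, 0, 0]], [[-0.1, -0.092, 0.01], [0, 0, -0.0318]], [[-0.15, -0.137, 0.03], [0, -0.0318, -0.0637]], [[-0.2, -0.183, 0.045], [0, -0.0637, -0.0955]], [[-0.25, -0.229, 0.06], [-0.0159, -0.0955, -0.105]], [[-0.3, -0.275, 0.075], [-0.0223, -0.1264, -0.1063]], [[-0.35, -0.32, 0.09], [-0.0223, -0.1264, -0.1063]], [[-0.4, -0.366, 0.105], [-0.0223, -0.1264, -0.1063]], [[-0.456, -0.418, 0.126], [-0.0223, -0.1264, -0.1063]], [[-0.456, -0.418, 0.126], [-0.0223, -0.1264, -0.1063]], [[-0.456, -0.418, 0.126], [-0.0223, -0.1264, -0.1063]]]' | python3 nudge.py 0 40; python3 g.py tcp 482 -4 80 .4 0 482 -4 62 .4 0
```

```text
t: 1.48
eef_pos: [483.8, -7.5, 104.6]
tcp_rot: [[-0.921, 0.006, 0.391], [0.007, 1.0, -0.001], [-0.391, 0.002, -0.921]]
ft_force: [-0.9, 0.2, -0.1]
width: -0.2
grip_force: 0.0
t 1.475 tcp [483.8  -7.5 104.6] scoop [509.   -7.5   5.4] [-0.006  0.384  0.002] q [-0.23  0.09  2.2   0.2   0.46 -1.95]
move [11.3  3.5 22. ] [-0.001  0.001 -0.007] tcp [482.  -4.  80.]
move [18.3  3.4 38.5] [-0.001  0.001 -0.007] tcp [482.  -4.  62.]
```

Converted, 38 mm / 1000 = 0.038, 34 mm / 1000 = 0.034.

```bash
echo '[[[0.006, 0.003, 0.011], [0, 0, 0]], [[0.011, 0.003, 0.022], [0, 0, 0]], [[0.014, 0.003, 0.029], [0, 0, 0]], [[0.016, 0.003, 0.034], [0, 0, 0]], [[0.018, 0.003, 0.038], [0, 0, 0]], [[0.018, 0.003, 0.038], [0, 0, 0]]]' | python3 nudge.py; python3 g.py tcp 475 -4 110 .4 0
```

```text
t: 2.22
eef_pos: [481.1, -0.4, 63.6]
tcp_rot: [[-0.92, -0.0, 0.392], [0.001, 1.0, 0.002], [-0.392, 0.002, -0.92]]
ft_force: [-1.3, -0.7, 2.1]
width: 0.2
grip_force: 1.5
t 2.225 tcp [481.1  -0.4  63.6] scoop [506.5  -0.2 -35.6] [0.001 0.383 0.002] q [-0.21  0.16  2.27  0.26  0.32 -2.01]
move [-12.6  -3.5 -45.1] [ 0.002  0.002 -0.001] tcp [475.  -4. 110.]
```

Converted, 5 mm / 1000 = 0.005, 3 mm / 1000 = 0.003.

```bash
echo '[[[0.001, 0, 0.003], [0, 0, 0]], [[0.002, 0, 0.005], [0, 0, 0]], [[0.002, 0, 0.005], [0, 0, 0]], [[0.002, 0, 0.005], [0, 0, 0]]]' | python3 nudge.py; python3 - <<'E'
from h import *
cv2.imwrite("pics/side1.png",arm.read_camera("side")[:,:,::-1])
d=cv2.absdiff(load("side",0),load("side",1)).max(2);print((d[200:330,285:350]>40).sum())
E
```

```text
t: 2.72
eef_pos: [482.2, -0.5, 60.1]
tcp_rot: [[-0.919, -0.0, 0.395], [0.0, 1.0, 0.001], [-0.395, 0.001, -0.919]]
ft_force: [-8.3, 1.4, 19.7]
width: 0.2
grip_force: 10.8
1785
```

Converted, -130 mm / 1000 = -0.13, -70 mm / 1000 = -0.07.

```bash
echo '[[[-0.008, 0, -0.02], [0, 0, 0]], [[-0.04, 0, -0.07], [0, 0, 0]], [[-0.06, 0, -0.13], [0, 0, 0]], [[-0.06, 0, -0.13], [0, 0, 0]], [[-0.06, 0, -0.13], [0, 0, 0]], [[-0.06, 0, -0.13], [0, 0, 0]]]' | python3 nudge.py 85; python3 - <<'E'
from h import *
for n in P: cv2.imwrite(f"pics/{n}2.png",arm.read_camera(n)[:,:,::-1])
o=np.zeros((600,800,3),np.uint8)
o[:,:400]=cv2.resize(load("top",2)[140:290,270:370],(400,600),interpolation=2)
o[:,400:]=cv2.resize(load("side",2)[200:350,250:350],(400,600),interpolation=2)
cv2.imwrite("pics/c4.png",o)
E
python3 - <<'E'
from g import *
p,r=goal("scoop",531.5,-213.3,3,0,.148);print(p-100*r[:,2],p)
E
python3 g.py tcp 381.5 -235 156 .785 .148
```

```text
t: 3.52
eef_pos: [483.6, -0.3, 198.6]
tcp_rot: [[-0.922, -0.0, 0.386], [0.001, 1.0, 0.003], [-0.386, 0.003, -0.922]]
ft_force: [-0.2, -0.1, 0.8]
width: 85.0
grip_force: 0.0
[ 401.682 -232.655  156.298] [ 471.592 -222.232   85.56 ]
t 3.625 tcp [484.   -0.4 198.9] scoop [508.9  -0.1  99.6] [0.001 0.388 0.003] q [-0.21 -0.03  2.04  0.12  0.75 -1.85]
move [ 110.9 -234.7   -0.8] [-0.08  -0.387 -0.125] tcp [ 381.5 -235.   156. ]
```

View pics/c4.png

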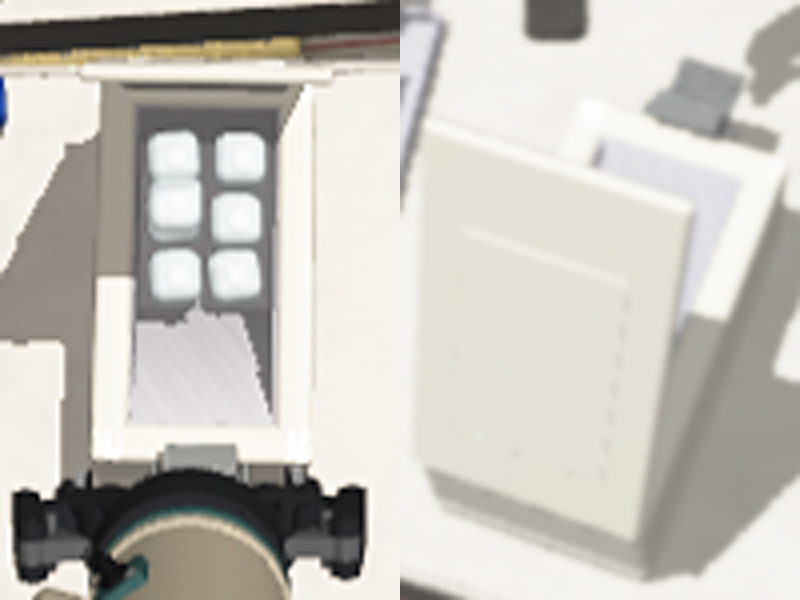

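The lid is open: in the top view the pan's inner edges lie at px 302–339 with two columns of three cubes and one on top (px 313,191). The side view shows the lid raised.

```bash
python3 - <<'E'
from h import *
np.set_printoptions(precision=1,suppress=True)
T=lambda u,v:(270+(u+.5)/4-.5,140+(v+.5)/4-.5);S=lambda u,v:(250+(u-400+.5)/4-.5,200+(v+.5)/4-.5)
print("rim front T",plane("top",T(130,427),82),plane("top",T(273,427),82),"rear T",plane("top",T(133,105),82),plane("top",T(282,105),82))
print("outer front T",plane("top",T(94,460),82),plane("top",T(312,460),82), "outer rear", plane("top",T(100,85),82),plane("top",T(315,85),82))
print("rim S",plane("side",S(600,138),82),plane("side",S(744,178),82),"outer",plane("side",S(585,100),82),plane("side",S(782,152),82))
for c in((175,157),(240,157),(237,217),(175,275),(235,273)):print("cube",plane("top",T(*c),48))
print("cube top",plane("top",T(175,203),76))
E
```

```text
rim front T [532.2  30.5  82. ] [531.3 -41.3  82. ] rear T [702.   28.1  82. ] [701.1 -49.1  82. ]
outer front T [515.6  48.6  82. ] [514.2 -60.5  82. ] outer rear [713.2  45.2  82. ] [711.8 -66.5  82. ]
rim S [535.3 -43.9  82. ] [534.4  31.3  82. ] outer [516.8 -58.7  82. ] [514.3  44.8  82. ]
cube [684.5   7.   48. ]
cube [684.1 -27.6  48. ]
cube [651.  -25.5  48. ]
cube [619.7   7.6  48. ]
cube [620.4 -24.   48. ]
cube top [650.7   6.9  76. ]
```

Converted, -235 mm / 1000 = -0.235, -200 mm / 1000 = -0.2, -0.387 rad / 3.1416 = -0.1232.

```bash
echo '[[[0.05, -0.04, -0.03], [0, -0.0318, 0]], [[0.08, -0.08, -0.03], [0, -0.0637, 0]], [[0.1, -0.12, -0.03], [-0.0159, -0.0955, -0.0159]], [[0.11, -0.16, -0.02], [-0.0255, -0.1232, -0.0398]], [[0.111, -0.2, -0.01], [-0.0255, -0.1232, -0.0398]], [[0.111, -0.235, -0.001], [-0.0255, -0.1232, -0.0398]], [[0.111, -0.235, -0.001], [-0.0255, -0.1232, -0.0398]], [[0.111, -0.235, -0.001], [-0.0255, -0.1232, -0.0398]]]' | python3 nudge.py 85; python3 g.py tcp 401.7 -232.7 156.3 .785 .148 471.6 -222.2 85.6 .785 .148
```

```text
t: 4.62
eef_pos: [458.8, -62.4, 264.2]
tcp_rot: [[-0.753, -0.085, 0.653], [-0.079, 0.996, 0.039], [-0.654, -0.022, -0.756]]
ft_force: [-1.5, -0.6, 0.1]
width: 85.0
grip_force: 0.0
t 4.625 tcp [458.8 -62.4 264.2] scoop [513.2 -59.7 177.5] [ 0.084  0.072 -0.023] q [-0.63 -0.24  2.18  0.68  0.73 -2.7 ]
move [ 127.  -162.4   37.8] [-0.059 -0.073 -0.031] tcp [ 401.7 -232.7  156.3]
move [ 119.8 -156.3  137.3] [-0.059 -0.073 -0.031] tcp [ 471.6 -222.2   85.6]
```

Converted, -20 mm / 1000 = -0.02, -10 mm / 1000 = -0.01, 2.16 rad / 3.1416 = 0.6875.

```bash
sed -i 's/^G=.*//; s/return r,G+19\*r\[:,2\]/return r@np.diag([-1,-1,1]),G+19*r[:,2]/' g.py; sed -i 's/if k=="tcp": return np.array(\[x,y,z\]),R(a,yaw)/if k=="tcp": return np.array([x,y,z]),R(a,yaw)@np.diag([-1,-1,1])/' g.py
echo '[[[0, 0, -0.01], [0, 0, 0.0573]], [[0, 0, -0.02], [0, 0, 0.1146]], [[0, 0, -0.02], [0, 0, 0.1719]], [[0, 0, -0.02], [0, 0, 0.2292]], [[0, 0, -0.02], [0, 0, 0.2865]], [[0, 0, -0.02], [0, 0, 0.3438]], [[0, 0, -0.02], [0, 0, 0.4011]], [[0, 0, -0.02], [0, 0, 0.4584]], [[0, 0, -0.02], [0, 0, 0.5157]], [[0, 0, -0.02], [0, 0, 0.573]], [[0, 0, -0.02], [0, 0, 0.6303]], [[0, 0, -0.02], [0, 0, 0.6875]]]' | python3 nudge.py 85; python3 g.py tcp 401.7 -232.7 156.3 .785 .148 471.6 -222.2 85.6 .785 .148
```

```text
t: 6.12
eef_pos: [445.0, -63.0, 279.0]
tcp_rot: [[0.352, 0.671, 0.653], [0.869, -0.494, 0.038], [0.348, 0.554, -0.757]]
ft_force: [-0.4, -0.1, 0.1]
width: 85.1
grip_force: 0.0
t 6.125 tcp [445. -63. 279.] scoop [505.6 -72.6 197.1] [ 0.734  0.293 -0.617] q [-0.68 -0.28  2.16  0.66  0.8  -0.53]
move [-205.4  -13.3   58.1] [0.019 0.096 0.943] tcp [ 401.7 -232.7  156.3]
move [-196.2  -10.7  157.6] [0.019 0.096 0.943] tcp [ 471.6 -222.2   85.6]
```

Converted, -205 mm / 1000 = -0.205, -160 mm / 1000 = -0.16, 0.943 rad / 3.1416 = 0.3002.

```bash
echo '[[[-0.04, -0.003, 0.01], [0, 0.0064, 0.0573]], [[-0.08, -0.005, 0.02], [0, 0.0127, 0.1146]], [[-0.12, -0.008, 0.03], [0.0032, 0.0191, 0.1719]], [[-0.16, -0.01, 0.045], [0.0032, 0.0255, 0.2292]], [[-0.205, -0.013, 0.058], [0.0064, 0.0306, 0.2865]], [[-0.205, -0.013, 0.058], [0.006, 0.0306, 0.3002]], [[-0.205, -0.013, 0.058], [0.006, 0.0306, 0.3002]], [[-0.205, -0.013, 0.058], [0.006, 0.0306, 0.3002]]]' | python3 nudge.py 85; python3 g.py tcp 401.7 -232.7 156.3 .785 .148 471.6 -222.2 85.6 .785 .148
```

```text
t: 7.12
eef_pos: [402.8, -233.0, 157.8]
tcp_rot: [[0.698, 0.153, 0.699], [0.112, -0.988, 0.104], [0.707, 0.006, -0.707]]
ft_force: [-0.5, -0.4, 0.4]
width: 85.3
grip_force: 0.0
t 7.125 tcp [ 402.8 -233.   157.8] scoop [ 462.8 -224.2   75.2] [ 0.153 -0.    -0.006] q [-1.3   0.09  2.3   1.03  0.96 -0.6 ]
move [-1.8 -0.4  0.3] [ 0.    -0.     0.008] tcp [ 401.7 -232.7  156.3]
move [ -1.8  -0.5 100.3] [ 0.    -0.     0.008] tcp [ 471.6 -222.2   85.6]
```

Good. Move in along the tool axis and close.

Converted, 100 mm / 1000 = 0.1, 75 mm / 1000 = 0.075, 0.008 rad / 3.1416 = 0.0025.

```bash
echo '[[[-0.002, 0, 0.025], [0, 0, 0.0025]], [[-0.002, 0, 0.05], [0, 0, 0.0025]], [[-0.002, -0.0005, 0.075], [0, 0, 0]], [[-0.002, -0.0005, 0.1], [0, 0, 0]], [[-0.002, -0.0005, 0.1], [0, 0, 0]]]' | python3 nudge.py 85; echo '[[[0, 0, 0], [0, 0, 0]], [[0, 0, 0], [0, 0, 0]], [[0, 0, 0], [0, 0, 0]], [[0, 0, 0], [0, 0, 0]], [[0, 0, 0], [0, 0, 0]], [[0, 0, 0], [0, 0, 0]]]' | python3 nudge.py 0 110;python3 g.py scoop 531.5 -213.3 3 0 .148
```

```text
t: 7.75
eef_pos: [471.7, -221.2, 85.2]
tcp_rot: [[0.698, 0.154, 0.699], [0.112, -0.988, 0.106], [0.707, 0.004, -0.707]]
ft_force: [-0.2, -0.3, 0.1]
width: 85.1
grip_force: 0.0
t: 8.5
eef_pos: [471.2, -223.2, 86.1]
tcp_rot: [[0.698, 0.151, 0.7], [0.11, -0.989, 0.103], [0.708, 0.006, -0.706]]
ft_force: [-4.7, 0.1, 6.6]
width: 17.1
grip_force: 106.9
t 8.5 tcp [ 471.2 -223.2   86.1] scoop [ 531.2 -214.5    3.7] [ 0.151 -0.001 -0.006] q [-1.09  0.29  2.34  1.37  0.75 -0.84]
move [-0.  -0.9  0.8] [ 0.002 -0.001  0.006] tcp [ 471.6 -222.2   85.6]
```

```bash
python3 - <<'E'
from g import *
s=arm.sense();print(s["eef_pos"],s["tcp_rot"])
E
python3 g.py scoop 531 -214 140 0 .15 527 -7 160 .69 -.01
```

```text
[ 471.175 -223.171   86.141] [[ 0.698  0.151  0.7  ]
 [ 0.11  -0.989  0.103]
 [ 0.708  0.006 -0.706]]
t 8.5 tcp [ 471.2 -223.2   86.1] scoop [ 531.2 -214.5    3.7] [ 0.151 -0.001 -0.006] q [-1.09  0.29  2.34  1.37  0.75 -0.84]
move [ 96.5   0.6 -96.4] [ 0.003 -0.001  0.005] tcp [ 471.1 -223.1  222.6]
move [ 191.5 -203.4  -59. ] [-0.065 -0.69   0.151] tcp [532.8  -7.1 262.2]
```

Converted, -203 mm / 1000 = -0.203, 191 mm / 1000 = 0.191, -0.69 rad / 3.1416 = -0.2196.

```bash
echo '[[[0.007, 0, -0.007], [0, 0, 0]], [[0.025, 0, -0.025], [0, 0, 0]], [[0.05, 0, -0.05], [0, 0, 0]], [[0.075, 0, -0.075], [0, 0, 0]], [[0.097, 0, -0.097], [0, 0, 0]], [[0.12, -0.04, -0.095], [0, -0.0318, 0.0095]], [[0.14, -0.08, -0.088], [-0.0064, -0.0796, 0.0191]], [[0.155, -0.12, -0.08], [-0.0095, -0.1273, 0.0286]], [[0.172, -0.16, -0.07], [-0.0159, -0.1751, 0.0382]], [[0.191, -0.203, -0.059], [-0.0207, -0.2196, 0.0481]], [[0.191, -0.203, -0.059], [-0.0207, -0.2196, 0.0481]], [[0.191, -0.203, -0.059], [-0.0207, -0.2196, 0.0481]]]' | python3 nudge.py; python3 g.py scoop 527 -7 160 .69 -.01 ; python3 - <<'E'
from h import *
for n in P: cv2.imwrite(f"pics/{n}3.png",arm.read_camera(n)[:,:,::-1])
o=np.zeros((600,800,3),np.uint8)
o[:,:400]=cv2.resize(load("top",3)[140:290,270:370],(400,600),interpolation=2)
o[:,400:]=cv2.resize(load("side",3)[130:280,270:370],(400,600),interpolation=2)
cv2.imwrite("pics/c5.png",o)
E
```

```text
t: 10.0
eef_pos: [535.2, -2.5, 261.3]
tcp_rot: [[0.996, -0.002, 0.094], [-0.002, -1.0, 0.001], [0.094, -0.001, -0.996]]
ft_force: [-0.3, 0.8, -2.6]
width: 17.2
grip_force: 107.9
t 10.0 tcp [535.2  -2.5 261.3] scoop [529.3  -2.3 159.1] [-0.001  0.691  0.002] q [-0.14  0.15  1.6   0.02  1.3   1.42]
move [-2.3  4.6 -1.1] [-0.002  0.001  0.008] tcp [532.8  -7.1 262.2]
```

View pics/c5.png

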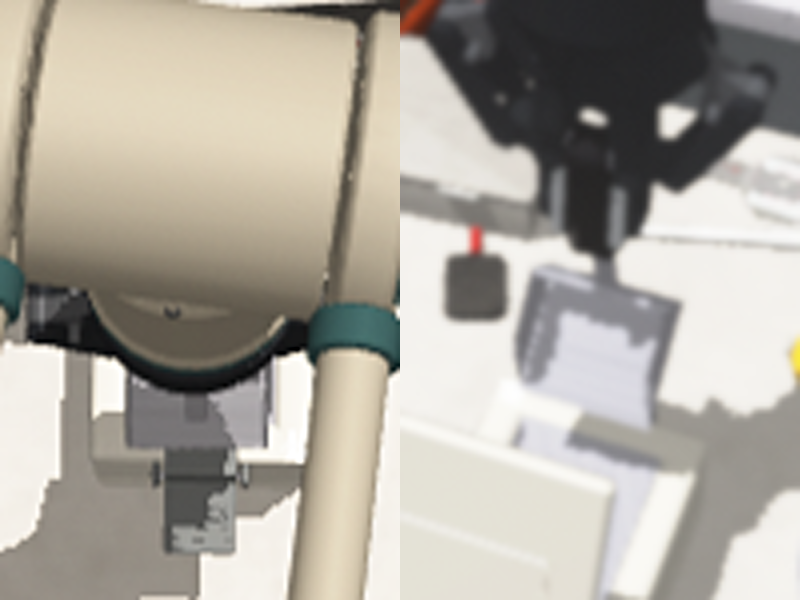

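```bash
python3 - <<'E'
from h import *
T=lambda u,v:(270+(u+.5)/4-.5,140+(v+.5)/4-.5);S=lambda u,v:(270+(u-400+.5)/4-.5,130+(v+.5)/4-.5)
print(plane("top",T(128,447),179),plane("top",T(266,447),179))
# rear rim corners in side view z=206
print(plane("side",S(533,267),206),plane("side",S(681,303),206),"nose",plane("side",S(652,425),139), plane("side",S(520,375),150))
E
python3 g.py scoop 527 -7 160 .69 -.01 536 -7 88 .69 -.01 579 -7 50 .69 -.01
```

```text
[504.23570467  28.35302479 179.        ] [503.44251502 -34.66502232 179.        ]
[527.02491156 -34.83370516 206.        ] [524.72620625  32.64912892 206.        ] nose [549.88712026  28.84901178 139.        ] [549.7949304  -35.40590519 150.        ]
t 10.1 tcp [532.7  -5.7 260.2] scoop [526.5  -5.6 158. ] [-0.005  0.693  0.001] q [-0.15  0.15  1.61  0.01  1.3   1.42]
move [ 0.4  1.4 -2. ] [-0.001  0.003  0.004] tcp [532.8  -7.1 262.2]
move [ 2.7  1.4 70.5] [-0.001  0.003  0.004] tcp [541.8  -7.1 190.2]
move [ 42.1   1.1 112.3] [-0.001  0.003  0.004] tcp [584.8  -7.1 152.2]
```

The rows are not in the units I measure in: shifts go in shares of 100 cm and turns go in shares of 180 degrees. I convert before sending: 112 mm / 1000 = 0.112, 103 mm / 1000 = 0.103.

```bash
echo '[[[0.001, 0.001, 0.025], [0, 0, 0]], [[0.002, 0.001, 0.05], [0, 0, 0]], [[0.003, 0.001, 0.07], [0, 0, 0]], [[0.013, 0.001, 0.081], [0, 0, 0]], [[0.023, 0.001, 0.092], [0, 0, 0]], [[0.033, 0.001, 0.103], [0, 0, 0]], [[0.042, 0.001, 0.112], [0, 0, 0]], [[0.042, 0.001, 0.112], [0, 0, 0]]]' | python3 nudge.py; python3 g.py scoop 584 -7 44 .69 -.01 586 -7 40 .69 -.01
```

```text
t: 11.1
eef_pos: [585.4, -8.4, 152.9]
tcp_rot: [[0.996, -0.009, 0.093], [-0.009, -1.0, -0.0], [0.093, -0.001, -0.996]]
ft_force: [-0.9, -0.1, -1.8]
width: 16.5
grip_force: 108.0
t 11.1 tcp [585.4  -8.4 152.9] scoop [579.3  -8.3  50.6] [-0.008  0.692  0.001] q [-0.14  0.3   1.68  0.01  1.07  1.43]
move [ 3.8 -1.4  7. ] [-0.001  0.002  0.001] tcp [589.8  -7.1 146.2]
move [ 5.4 -1.4 11.2] [-0.001  0.002  0.001] tcp [591.8  -7.1 142.2]
```

```bash
A=$(python3 -c "
import math
for X,t in((610,.69),(622,.60),(632,.50),(642,.39),(652,.28),(662,.17),(670,.08),(676,.02)):print(round(X-31*math.cos(t),1),-7,round(21+31*math.sin(t),1),t,-.01,end=' ')"); python3 g.py scoop $A
```

```text
t 11.1 tcp [585.4  -8.4 152.9] scoop [579.3  -8.3  50.6] [-0.008  0.692  0.001] q [-0.14  0.3   1.68  0.01  1.07  1.43]
move [ 5.6 -1.4 10.5] [-0.001  0.002  0.001] tcp [591.9  -7.1 142.9]
move [ 6.5 -1.5 12.7] [-0.001  0.092  0.001] tcp [593.   -7.  140.8]
move [ 4.4 -1.6 15.9] [-0.001  0.192  0.001] tcp [591.2  -6.9 137.4]
move [ 1.4 -1.7 20.9] [-0.001  0.302  0.001] tcp [588.7  -6.8 132.2]
move [-1.1 -1.8 27.2] [-0.001  0.412  0.001] tcp [586.8  -6.6 125.7]
move [-3.  -1.8 34.9] [-0.001  0.522  0.001] tcp [585.7  -6.5 117.8]
move [-4.  -1.9 42. ] [-0.001  0.612  0.001] tcp [585.3  -6.5 110.6]
move [-3.7 -2.  47.4] [-0.001  0.672  0.001] tcp [586.1  -6.4 105.4]
```

Converted, 21 mm / 1000 = 0.021, 18.4 mm / 1000 = 0.0184, 0.3 rad / 3.1416 = 0.0955.

```bash
echo '[[[0.003, -0.001, 0.005], [0, 0, 0]], [[0.0056, -0.0014, 0.01], [0, 0, 0]], [[0.0065, -0.0015, 0.0125], [0, 0.0286, 0]], [[0.0055, -0.0015, 0.014], [0, 0.0446, 0]], [[0.0044, -0.0016, 0.016], [0, 0.0605, 0]], [[0.003, -0.0016, 0.0184], [0, 0.0796, 0]], [[0.0014, -0.0017, 0.021], [0, 0.0955, 0]], [[0.0014, -0.0017, 0.021], [0, 0.0955, 0]]]' | python3 nudge.py; A=$(python3 -c "
import math
for X,t in((642,.39),(652,.28),(662,.17),(670,.08),(676,.02)):print(round(X-31*math.cos(t),1),-7,round(21+31*math.sin(t),1),t,-.01,end=' ')"); python3 g.py scoop $A
```

```text
t: 12.1
eef_pos: [586.1, -6.4, 132.1]
tcp_rot: [[0.925, -0.009, 0.381], [-0.009, -1.0, -0.002], [0.381, -0.001, -0.925]]
ft_force: [-0.0, -0.5, -2.2]
width: 16.7
grip_force: 107.9
t 12.1 tcp [586.1  -6.4 132.1] scoop [610.3  -6.5  32.6] [-0.009  0.394  0.001] q [-0.17  0.2   1.96  0.11  0.6   1.33]
move [2.4 0.4 0.9] [-0.001  0.004  0.   ] tcp [588.7  -6.8 132.2]
move [-1.8  0.3  6.2] [-0.001  0.114  0.   ] tcp [586.8  -6.6 125.7]
move [-5.8  0.2 13. ] [-0.001  0.224  0.   ] tcp [585.7  -6.5 117.8]
move [-8.9  0.1 19.5] [-0.001  0.314  0.   ] tcp [585.3  -6.5 110.6]
move [-10.2   0.1  24.7] [-0.001  0.374  0.   ] tcp [586.1  -6.4 105.4]
```

Converted, 19.5 mm / 1000 = 0.0195, 16.4 mm / 1000 = 0.0164, 0.314 rad / 3.1416 = 0.0999.

```bash
echo '[[[0.0005, 0.0004, 0.0035], [0, 0.0191, 0]], [[-0.0018, 0.0003, 0.0062], [0, 0.0363, 0]], [[-0.004, 0.0003, 0.0096], [0, 0.0541, 0]], [[-0.0058, 0.0002, 0.013], [0, 0.0713, 0]], [[-0.0075, 0.0002, 0.0164], [0, 0.0859, 0]], [[-0.0089, 0.0001, 0.0195], [0, 0.0999, 0]], [[-0.0089, 0.0001, 0.0195], [0, 0.0999, 0]]]' | python3 nudge.py; python3 g.py scoop 645 -7 21 .02 -.01 648 -7 21 0 -.01
```

```text
t: 12.98
eef_pos: [589.5, -4.2, 113.8]
tcp_rot: [[0.77, -0.003, 0.637], [-0.007, -1.0, 0.004], [0.637, -0.007, -0.77]]
ft_force: [-2.8, -3.8, -4.1]
width: 17.0
grip_force: 108.4
t 12.975 tcp [589.5  -4.2 113.8] scoop [642.   -3.8  26. ] [-0.002  0.094  0.007] q [-0.21  0.2   2.24  1.38  0.14  0.03]
move [-8.4  2.2  4.8] [-0.01   0.074  0.001] tcp [586.1  -6.4 104.8]
move [-8.1  2.2  6.6] [-0.01   0.094  0.001] tcp [587.4  -6.4 103.6]
```

Converted, -8 mm / 1000 = -0.008, 6 mm / 1000 = 0.006, 0.094 rad / 3.1416 = 0.0299.

```bash
echo '[[[-0.008, 0.002, 0.006], [-0.0032, 0.0255, 0]], [[-0.008, 0.002, 0.006], [-0.0032, 0.0299, 0]], [[-0.008, 0.002, 0.006], [-0.0032, 0.0299, 0]], [[-0.008, 0.002, 0.006], [-0.0032, 0.0299, 0]], [[-0.008, 0.002, 0.006], [-0.0032, 0.0299, 0]]]' | python3 nudge.py; python3 g.py scoop 648 -7 21 0 -.01 644 -7 28 -.1 -.01 638 -7 40 -.2 -.01 632 -7 60 -.3 -.01
```

```text
t: 13.6
eef_pos: [587.3, -3.9, 104.5]
tcp_rot: [[0.708, -0.008, 0.706], [-0.01, -1.0, -0.001], [0.706, -0.006, -0.708]]
ft_force: [-3.8, -4.5, 0.4]
width: 16.7
grip_force: 108.8
t 13.6 tcp [587.3  -3.9 104.5] scoop [647.8  -3.9  21.9] [-0.008  0.001  0.006] q [-0.22  0.23  2.34  2.48  0.25 -1.07]
move [-0.5  2.5  0.7] [-0.006  0.001 -0.003] tcp [587.4  -6.4 103.6]
move [-8.6  2.5 -8.1] [-0.006  0.101 -0.004] tcp [575.5  -6.3 104.1]
move [-14.6   2.5 -20.8] [-0.005  0.201 -0.004] tcp [562.2  -6.2 108.9]
move [-14.9   2.5 -38.2] [-0.005  0.301 -0.004] tcp [549.7  -6.2 121. ]
```

Converted, -38 mm / 1000 = -0.038, -30 mm / 1000 = -0.03, 0.3 rad / 3.1416 = 0.0955.

```bash
echo '[[[-0.004, 0.001, -0.003], [0, 0.0159, 0]], [[-0.008, 0.002, -0.008], [0, 0.0318, 0]], [[-0.012, 0.002, -0.014], [0, 0.0477, 0]], [[-0.014, 0.002, -0.021], [0, 0.0637, 0]], [[-0.015, 0.002, -0.03], [0, 0.0796, 0]], [[-0.015, 0.002, -0.038], [0, 0.0955, 0]], [[-0.015, 0.002, -0.038], [0, 0.0955, 0]]]' | python3 nudge.py; python3 g.py scoop 632 -7 60 -.3 -.01 625 -7 110 -.4 -.01 610 -7 160 -.4 -.01;  python3 - <<'E'
from h import *
for n in P: cv2.imwrite(f"pics/{n}4.png",arm.read_camera(n)[:,:,::-1])
o=np.zeros((600,800,3),np.uint8)
o[:,:400]=cv2.resize(load("top",4)[140:290,270:370],(400,600),interpolation=2)
o[:,400:]=cv2.resize(load("side",4)[130:280,270:370],(400,600),interpolation=2)
cv2.imwrite("pics/c6.png",o)
E
```

```text
t: 14.48
eef_pos: [550.4, -4.0, 119.7]
tcp_rot: [[0.468, -0.004, 0.884], [-0.01, -1.0, 0.001], [0.883, -0.009, -0.468]]
ft_force: [-0.9, -0.8, -2.5]
width: 16.9
grip_force: 108.7
t 14.475 tcp [550.4  -4.  119.7] scoop [632.6  -3.8  58.6] [-0.007 -0.298  0.01 ] q [-0.33  0.41  2.67  2.8   1.02 -1.54]
move [ 0.8  2.1 -1.2] [-0.01   0.002 -0.005] tcp [549.7  -6.2 121. ]
move [ 31.5   1.7 -31.8] [-0.01   0.102 -0.006] tcp [537.1  -6.1 162.5]
move [ 68.7   1.3 -68.5] [-0.01   0.102 -0.006] tcp [522.1  -6.1 212.5]
```

View pics/c6.png

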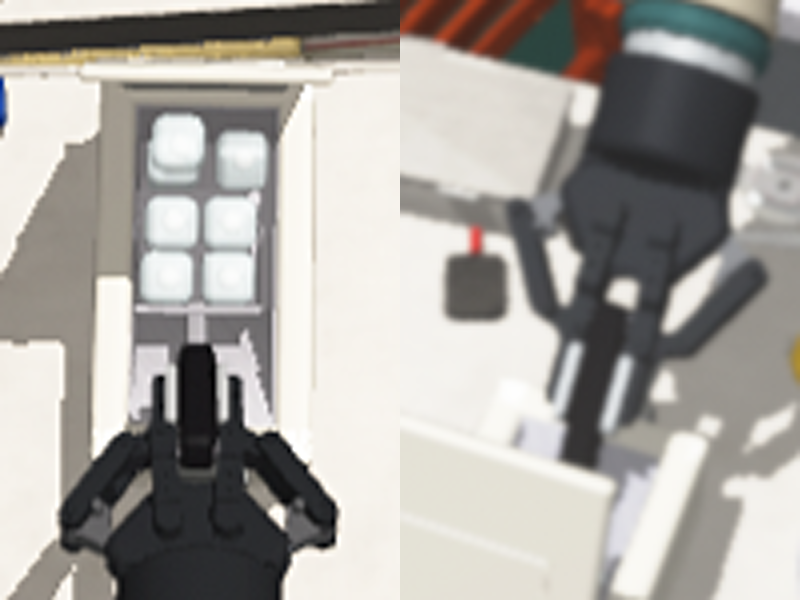

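```bash
python3 - <<'E'
from h import *
np.set_printoptions(precision=1,suppress=True)
I=load("top",4);h=cv2.cvtColor(I,cv2.COLOR_BGR2HSV);print(h[248,196:272,2]);print(h[205:290,233,2])
d=lambda u,v:(190+(u+.5)/2.8-.5,140+(v+.5)/2.8-.5)
for p in((203.5,246),(264.5,246),(233,216.5),(233,279)):print(p,plane("top",p,55))
for p in((506,383),(686,385),(585,297),(597,466)):print("S",plane("side",d(*p),55))
E
python3 g.py scoop 632 -4 110 -.35 0 590 0 120 -.35 0
```

```text
[242 243 243 243 243 246 176 235 160 146 146 144 140 142 144 142 145 138
 199 229 229 225 226 227 227 225 226 227 226 222 223 226 228 227 228 229
 228 229 229 227 228 227 228 229 229 228 228 229 230 230 232 232 231 231
 229 229 229 228 228 229 231 232 233 238 212 116  92  92 238 245 245 245
 245 245 245 245]
[244 243 243 244 244 244 245 245 245 242 237 201 110 114 111 111 112 110
 109 111 111 107 176 232 232 229 228 226 225 226 228 228 227 225 225 227
 229 229 228 228 229 229 229 229 229 227 227 227 227 226 226 227 227 227
 228 228 229 228 227 228 229 229 229 228 227 226 228 219 172 113 177 210
 160 150 151 151 151 151 149 143 214 247 245 245 245]
(203.5, 246) [540.7 234.2  55. ]
(264.5, 246) [539.1 108.8  55. ]
(233, 216.5) [602.4 174.9  55. ]
(233, 279) [471.6 172.1  55. ]
S [567.6 114.   55. ]
S [529.4 233.9  55. ]
S [483.2 150.6  55. ]
S [607.5 188.5  55. ]
t 14.575 tcp [550.8  -4.  120.5] scoop [633.1  -3.9  59.5] [-0.005 -0.3    0.007] q [-0.33  0.41  2.67  2.8   1.02 -1.54]
move [ 39.   -0.4 -25.2] [-0.001  0.05  -0.008] tcp [546.8  -4.  166.8]
move [ 28.2  -4.3 -67. ] [-0.001  0.05  -0.008] tcp [504.8   0.  176.8]
```

Converted, 52 mm / 1000 = 0.052, 48 mm / 1000 = 0.048.

```bash
echo '[[[0.008, 0, -0.004], [0, 0, 0]], [[0.018, 0, -0.01], [0, 0, 0]], [[0.028, 0, -0.015], [0, 0, 0]], [[0.038, 0, -0.02], [0, 0, 0]], [[0.048, 0, -0.026], [0, 0, 0]], [[0.052, 0, -0.028], [0, 0, 0]], [[0.052, 0, -0.028], [0, 0, 0]]]' | python3 nudge.py; python3 g.py scoop 633 -4 115 -.3 0 560 90 118 -.25 0 495 172 118 -.22 0.1
```

```text
t: 15.45
eef_pos: [549.8, -4.6, 181.0]
tcp_rot: [[0.465, -0.003, 0.885], [-0.006, -1.0, -0.001], [0.885, -0.005, -0.465]]
ft_force: [-0.6, -0.6, -2.3]
width: 16.7
grip_force: 108.5
t 15.45 tcp [549.8  -4.6 181. ] scoop [632.2  -4.6 120.2] [-0.005 -0.302  0.005] q [-0.33  0.16  2.56  2.68  0.69 -1.36]
move [-4.  -0.6  3.2] [ 0.001 -0.002 -0.006] tcp [550.7  -4.  176. ]
move [-30.8 -94.4 -62. ] [ 0.001 -0.052 -0.006] tcp [480.9  90.  183. ]
move [ -58.2 -168.5 -118.6] [ 0.087 -0.082 -0.056] tcp [418.3 164.3 185.4]
```

```bash
python3 g.py scoop 590 50 118 -.28 .1 545 100 118 -.26 .25 490 150 115 -.24 .4
```

```text
t 15.45 tcp [549.8  -4.6 181. ] scoop [632.2  -4.6 120.2] [-0.005 -0.302  0.005] q [-0.33  0.16  2.56  2.68  0.69 -1.36]
move [-19.4 -46.4 -35.6] [ 0.089 -0.022 -0.053] tcp [509.4  41.9 180.6]
move [-37.5 -84.6 -73.3] [ 0.22  -0.043 -0.127] tcp [467.7  80.3 182.2]
move [ -62.2 -123.6 -116.9] [ 0.349 -0.062 -0.203] tcp [417.7 119.4 180.8]
```

Converted, -124 mm / 1000 = -0.124, -120 mm / 1000 = -0.12, 0.35 rad / 3.1416 = 0.1114.

```bash
echo '[[[-0.005, -0.011, -0.008], [0.0064, 0, -0.0032]], [[-0.012, -0.028, -0.021], [0.0159, -0.0032, -0.0095]], [[-0.019, -0.046, -0.036], [0.0286, -0.0064, -0.0159]], [[-0.028, -0.065, -0.054], [0.0477, -0.0095, -0.0286]], [[-0.038, -0.085, -0.073], [0.07, -0.0127, -0.0414]], [[-0.046, -0.098, -0.088], [0.0828, -0.0159, -0.0477]], [[-0.054, -0.111, -0.103], [0.0987, -0.0191, -0.0573]], [[-0.06, -0.12, -0.113], [0.1082, -0.0191, -0.0637]], [[-0.062, -0.124, -0.117], [0.1114, -0.0191, -0.0637]], [[-0.062, -0.124, -0.117], [0.1114, -0.0191, -0.0637]]]' | python3 nudge.py; python3 g.py scoop 490 150 115 -.24 .4
```

```text
t: 16.7
eef_pos: [417.5, 119.7, 180.6]
tcp_rot: [[0.479, 0.388, 0.788], [0.198, -0.922, 0.334], [0.855, -0.004, -0.518]]
ft_force: [0.4, -0.5, -3.3]
width: 16.7
grip_force: 108.4
t 16.7 tcp [417.5 119.7 180.6] scoop [489.8 150.4 114.9] [ 0.397 -0.241  0.004] q [-0.58 -0.07  2.69  1.79  0.81 -0.96]
move [ 0.2  0.3 -0. ] [-0.001 -0.001 -0.005] tcp [417.7 119.4 180.8]
```

```bash
A=$(python3 -c "
import math
for t,nz,b in((-.1,80,22),(.1,66,20),(.3,62,18),(.5,60,16),(.7,58,14),(.9,56,12),(1.0,55,12)):
  k=b+31*math.cos(t);print(round(541-k*.921,1),round(172-k*.389,1),round(nz+31*math.sin(t),1),t,.4,end=' ')"); python3 g.py scoop $A
```

```text
t 16.7 tcp [417.5 119.7 180.6] scoop [489.8 150.4 114.9] [ 0.397 -0.241  0.004] q [-0.58 -0.07  2.69  1.79  0.81 -0.96]
move [-17.    0.   25.2] [-0.001 -0.141 -0.005] tcp [429.2 124.7 153. ]
move [-3.8 -0.  38.8] [-0.001 -0.341 -0.004] tcp [446.3 131.9 157.3]
move [16.6 -0.2 51.8] [-0.002 -0.541 -0.004] tcp [466.3 140.5 168. ]
move [36.4 -0.2 68.3] [-0.002 -0.741 -0.004] tcp [488.7 149.9 176.4]
move [53.1 -0.2 88.5] [-0.003 -0.941 -0.004] tcp [512.6 160.  180.2]
move [ 65.9  -0.3 111.8] [-0.003 -1.141 -0.004] tcp [537.1 170.3 179.1]
move [ 70.2  -0.3 123.5] [-0.003 -1.241 -0.004] tcp [548.3 175.1 176.7]
```

Converted, 112 mm / 1000 = 0.112, 100 mm / 1000 = 0.1, -1.14 rad / 3.1416 = -0.3629.

```bash
echo '[[[-0.008, 0, 0.012], [0, -0.0223, 0]], [[-0.017, 0, 0.025], [0, -0.0446, 0]], [[-0.01, 0, 0.032], [0, -0.0764, 0]], [[-0.004, 0, 0.039], [0, -0.1082, 0]], [[0.006, 0, 0.045], [0, -0.1401, 0]], [[0.016, 0, 0.052], [0, -0.1719, 0]], [[0.026, 0, 0.06], [0, -0.2037, 0]], [[0.036, 0, 0.068], [0, -0.2355, 0]], [[0.045, 0, 0.078], [0, -0.2674, 0]], [[0.053, 0, 0.088], [0, -0.2992, 0]], [[0.06, 0, 0.1], [0, -0.331, 0]], [[0.066, 0, 0.112], [0, -0.3629, 0]]]' | python3 nudge.py;echo '[[[0.004, 0, 0.012], [0, -0.0318, 0]], [[0.004, 0, 0.012], [0, -0.0318, 0]], [[0.004, 0, 0.012], [0, -0.0318, 0]], [[0.004, 0, 0.012], [0, -0.0318, 0]]]' | python3 nudge.py; python3 g.py scoop 470 140 160 .5 .4;  python3 - <<'E'
from h import *
for n in P: cv2.imwrite(f"pics/{n}5.png",arm.read_camera(n)[:,:,::-1])
o=np.zeros((600,800,3),np.uint8)
o[:,:400]=cv2.resize(load("top",5)[170:320,185:285],(400,600),interpolation=2)
o[:,400:]=cv2.resize(load("side",5)[180:330,350:450],(400,600),interpolation=2)
cv2.imwrite("pics/c7.png",o)
E
```

```text
t: 18.2
eef_pos: [537.6, 171.9, 178.7]
tcp_rot: [[0.914, 0.389, -0.112], [0.387, -0.921, -0.041], [-0.119, -0.006, -0.993]]
ft_force: [1.0, -0.1, -2.1]
width: 16.4
grip_force: 108.5
t: 18.7
eef_pos: [539.0, 170.9, 167.8]
tcp_rot: [[0.901, 0.388, -0.196], [0.38, -0.922, -0.078], [-0.211, -0.004, -0.977]]
ft_force: [0.3, 0.7, -2.1]
width: 16.8
grip_force: 108.4
t 18.7 tcp [539.  170.9 167.8] scoop [505.2 157.1  72.2] [0.404 0.998 0.007] q [ 0.21  0.42  1.47 -0.04  1.47  1.39]
move [-106.9    1.4  -72.7] [-0.004  0.498 -0.002] tcp [457.5 134.7 261.5]
```

View pics/c7.png

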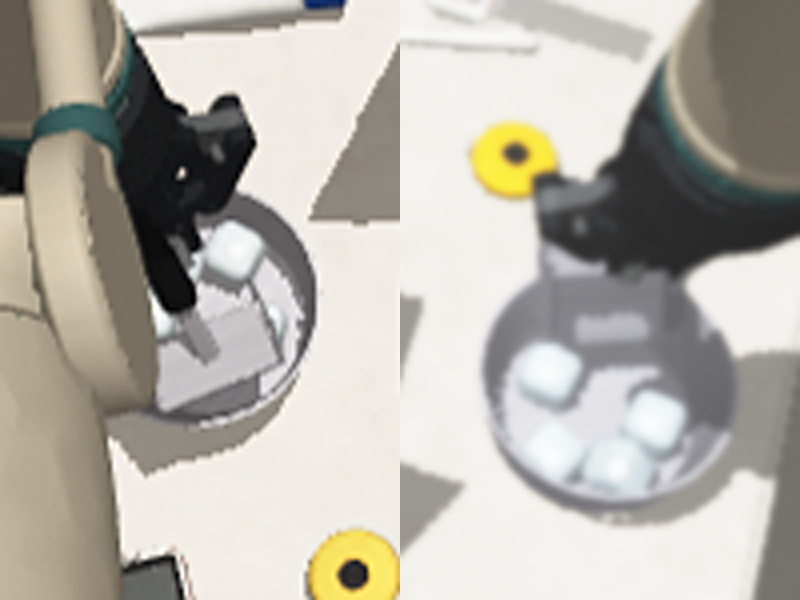

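All four scooped cubes lie in the bowl (side view around (440,275)–(415,295)) and the scoop is empty. I'll raise it and take it back to the tray.

```bash
python3 g.py scoop 505 157 190 1 .4 480 60 190 .7 .3 480 -60 180 .3 .2 510 -150 160 0 .15 531.2 -214.5 110 0 .151
```

```text
t 18.8 tcp [539.4 170.8 168. ] scoop [505.6 157.   72.3] [0.404 0.997 0.007] q [ 0.21  0.42  1.46 -0.04  1.47  1.39]
move [ -25.    -1.1 -114.8] [-0.004 -0.003 -0.001] tcp [538.8 171.3 285.6]
move [-115.    79.4 -102.5] [0.003 0.297 0.098] tcp [486.6  62.  292.2]
move [-196.   182.8  -69.7] [-0.031  0.695  0.2  ] tcp [447.2 -66.6 276.8]
move [-221.3  269.2  -29.6] [-0.077  0.992  0.247] tcp [ 450.1 -159.1  242.6]
move [-216.2  337.2   20.2] [-0.076  0.992  0.246] tcp [ 471.3 -223.6  192.6]
```

Converted, 269 mm / 1000 = 0.269, 226 mm / 1000 = 0.226, 0.99 rad / 3.1416 = 0.3151.

```bash
echo '[[[-0.006, 0, -0.025], [0, 0, 0]], [[-0.014, -0.001, -0.065], [0, 0, 0]], [[-0.025, -0.001, -0.115], [0, 0, 0]], [[-0.055, 0.025, -0.11], [0, 0.0318, 0.0095]], [[-0.085, 0.052, -0.106], [0, 0.0637, 0.0223]], [[-0.115, 0.079, -0.102], [0, 0.0955, 0.0318]], [[-0.142, 0.114, -0.092], [-0.0032, 0.1369, 0.0414]], [[-0.169, 0.148, -0.081], [-0.0064, 0.1783, 0.0541]], [[-0.196, 0.183, -0.07], [-0.0095, 0.2196, 0.0637]], [[-0.208, 0.226, -0.05], [-0.0159, 0.2674, 0.07]], [[-0.221, 0.269, -0.03], [-0.0245, 0.3151, 0.0786]], [[-0.221, 0.269, -0.03], [-0.0245, 0.3151, 0.0786]]]' | python3 nudge.py; python3 g.py scoop 531.2 -214.5 110 0 .151 531.2 -214.5 30 0 .151
```

```text
t: 20.3
eef_pos: [450.0, -159.3, 242.2]
tcp_rot: [[0.7, 0.148, 0.699], [0.107, -0.989, 0.101], [0.706, 0.004, -0.708]]
ft_force: [1.0, 1.0, -2.1]
width: 16.7
grip_force: 108.5
t 20.3 tcp [ 450.  -159.3  242.2] scoop [ 509.9 -150.7  159.6] [ 0.148  0.001 -0.004] q [-1.04 -0.11  2.2   0.94  0.95 -0.16]
move [-27.   66.6  43.5] [0.005 0.001 0.001] tcp [ 471.3 -223.6  192.6]
move [-83.5  66.3 100.2] [0.005 0.001 0.001] tcp [ 471.3 -223.6  112.6]
```

Converted, 100 mm / 1000 = 0.1, -83 mm / 1000 = -0.083.

```bash
echo '[[[-0.009, 0.022, 0.015], [0, 0, 0]], [[-0.018, 0.044, 0.029], [0, 0, 0]], [[-0.027, 0.0665, 0.0435], [0, 0, 0]], [[-0.045, 0.0665, 0.062], [0, 0, 0]], [[-0.064, 0.0665, 0.081], [0, 0, 0]], [[-0.083, 0.0663, 0.1], [0, 0, 0]], [[-0.083, 0.0663, 0.1], [0, 0, 0]], [[-0.083, 0.0663, 0.1], [0, 0, 0]]]' | python3 nudge.py; python3 g.py tcp 471.2 -223.2 88 .785 .151  471.2 -223.2 86.1 .785 .151 471.2 -223.2 85.4 .785 .151
```

```text
t: 21.3
eef_pos: [472.7, -222.8, 113.9]
tcp_rot: [[0.701, 0.149, 0.697], [0.108, -0.989, 0.103], [0.705, 0.003, -0.709]]
ft_force: [-0.2, -0.5, -1.7]
width: 16.6
grip_force: 108.5
t 21.3 tcp [ 472.7 -222.8  113.9] scoop [ 532.4 -214.    31.1] [ 0.15   0.003 -0.003] q [-1.08  0.22  2.3   1.26  0.77 -0.68]
move [-19.3   0.1  17.2] [0.003 0.003 0.001] tcp [ 471.2 -223.2   88. ]
move [-20.7   0.1  18.6] [0.003 0.003 0.001] tcp [ 471.2 -223.2   86.1]
move [-21.2   0.1  19.1] [0.003 0.003 0.001] tcp [ 471.2 -223.2   85.4]
```

Converted, -20.5 mm / 1000 = -0.0205, 18.5 mm / 1000 = 0.0185.

```bash
echo '[[[-0.007, 0, 0.006], [0, 0, 0]], [[-0.014, 0, 0.012], [0, 0, 0]], [[-0.018, 0, 0.016], [0, 0, 0]], [[-0.0205, 0, 0.0185], [0, 0, 0]], [[-0.0205, 0, 0.0185], [0, 0, 0]], [[-0.0205, 0, 0.0185], [0, 0, 0]]]' | python3 nudge.py; python3 g.py tcp 471.2 -223.2 86.1 .785 .151
```

```text
t: 22.05
eef_pos: [471.7, -223.2, 86.2]
tcp_rot: [[0.7, 0.149, 0.698], [0.107, -0.989, 0.104], [0.706, 0.002, -0.708]]
ft_force: [-1.4, -0.7, 3.1]
width: 16.9
grip_force: 109.1
t 22.05 tcp [ 471.7 -223.2   86.2] scoop [ 531.5 -214.4    3.5] [ 0.15   0.001 -0.002] q [-1.08  0.29  2.34  1.36  0.75 -0.82]
move [-0.4 -0.1 -0.3] [0.002 0.001 0.   ] tcp [ 471.2 -223.2   86.1]
```

Contact is light (+3 N). I'll release, back off along the tool axis and look.

Converted, -130 mm / 1000 = -0.13, -90 mm / 1000 = -0.09.

```bash
echo '[[[0, 0, 0], [0, 0, 0]], [[0, 0, 0], [0, 0, 0]], [[0, 0, 0], [0, 0, 0]], [[0, 0, 0], [0, 0, 0]], [[0, 0, 0], [0, 0, 0]], [[0, 0, 0], [0, 0, 0]]]' | python3 nudge.py 85 40; echo '[[[0, 0, -0.015], [0, 0, 0]], [[0, 0, -0.045], [0, 0, 0]], [[0, 0, -0.09], [0, 0, 0]], [[0, 0, -0.13], [0, 0, 0]], [[0, 0, -0.13], [0, 0, 0]], [[0, 0, -0.13], [0, 0, 0]], [[0, 0, -0.13], [0, 0, 0]]]' | python3 nudge.py; python3 - <<'E'
from h import *
for n in P: cv2.imwrite(f"pics/{n}6.png",arm.read_camera(n)[:,:,::-1])
o=np.zeros((520,800,3),np.uint8)
o[:,:400]=cv2.resize(load("top",6)[140:400,195:475],(400,520),interpolation=2)
o[:,400:]=cv2.resize(load("side",6)[130:350,190:450],(400,520),interpolation=2)
cv2.imwrite("pics/c8.png",o)
for n,b in(("top",(185,150,360,400)),("side",(330,160,450,330))):
    d=cv2.absdiff(load(n,0),load(n,6)).max(2);x0,y0,x1,y1=b
    c=[cv2.boundingRect(k) for k in cv2.findContours((d>60).astype(np.uint8)[y0:y1,x0:x1],0,2)[0] if cv2.contourArea(k)>8];print(n,[(x+x0,y+y0,w,h) for x,y,w,h in c])
E
```

```text
t: 22.8
eef_pos: [471.0, -222.7, 85.1]
tcp_rot: [[0.702, 0.149, 0.696], [0.107, -0.989, 0.105], [0.704, 0.001, -0.71]]
ft_force: [-0.1, -0.2, 0.0]
width: 84.9
grip_force: 0.0
t: 23.68
eef_pos: [380.8, -235.3, 176.5]
tcp_rot: [[0.702, 0.151, 0.696], [0.106, -0.989, 0.107], [0.704, -0.002, -0.71]]
ft_force: [0.2, -0.6, -0.7]
width: 85.1
grip_force: 0.0
top [(240, 254, 15, 8), (329, 253, 18, 3), (293, 252, 16, 3), (214, 250, 15, 8), (219, 237, 15, 7), (235, 234, 16, 10), (221, 227, 9, 6), (239, 225, 12, 8), (262, 176, 28, 50), (294, 160, 52, 83), (313, 154, 29, 3)]
side [(331, 295, 34, 35), (414, 290, 7, 5), (388, 274, 9, 9)]
```

View pics/c8.png

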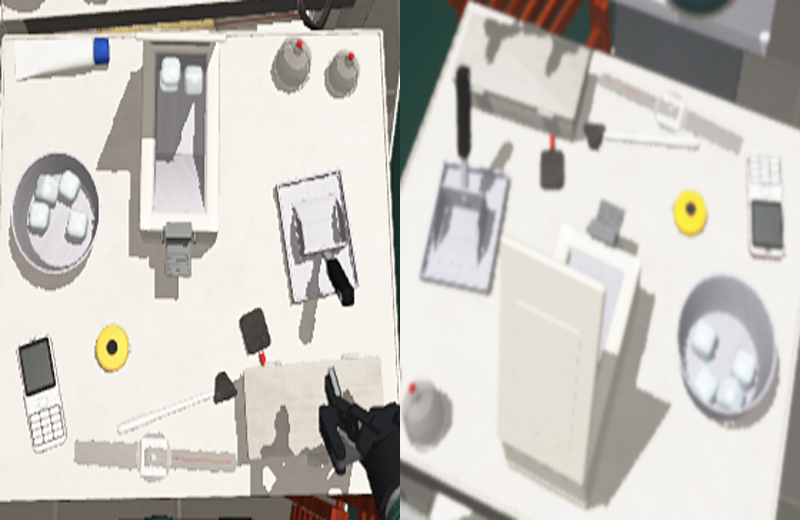

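The views show four cubes in the bowl, three in the caddy (one of them stacked), and the scoop level in its tray. The bowl and bystanders haven't moved and the gripper is clear.

```bash
python3 -c "
from cell import arm
print(arm.job_done())"
```

```text
the job is handed in; nothing more can be done
None
```

The job is handed in: the caddy is open, four ice cubes are in the bowl, the other three are still in the caddy, and the scoop is back level in its tray, with nothing spilled or moved in the final pictures and about 24 s of the 64 s used.

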